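# Set a curtain-pole stub in the sawing cradle

### The arm

A 6-joint arm with a two-finger parallel gripper is mounted at the origin on a cart in front of the work surface, level with it; the furniture and walls round the work are solid. World frame = base frame: x ahead of the robot, y to its left, z up, the work surface at z = 0. Lengths are in mm, angles in rad, forces in N, time in s.
With the tool pointing down it reaches from about 250 to 775 mm from the base axis. Payload 8.9 kg.
Tool frame: the origin (TCP) lies midway between the tips of the shut fingers; the grasp point (between the pads) lies 19 mm behind it (ctrl.tcp_to_grasp is the z of the grasp point in the tool frame, in mm); z points along the fingers, y is the line along which they close (so a half turn about z gives the same grasp; the last joint's range is limited). The gripper opens to 85 mm and grips with 20 to 120 N. Pads are 22 mm wide; open, the fingers measure 114 mm over their backs; the gripper's body (76 mm by 85 mm) begins 54 mm behind the grasp point. The pads swing forward as they close: fully open they stand 13 mm farther back than shut.
Start: joints at [-1.414, 0.291, -0.153, 1.127, 0, 1.431], TCP at [153.042, -502.197, 231.305] pointing down, gripper open.
Joint ranges: [-2.52, 2.52], [-0.91, 1.74], [-1.3, 1.37], [-1.96, 2.02], [-1.52, 1.47], [-3.14, 3.14]. Speed limits (rad/s): [2.22, 2.22, 2.79, 3.14, 3.14, 3.14].

### API

Orientations are given as a unit quaternion [w, x, y, z].
In Python, from bench import ctrl gives the robot as it stands.
- The arm moves only by the shell command python3 -m pendant 'ROWS' [OPENING] [FORCE]. ROWS is a JSON object of lists of equal length, an entry for each row: "translation": the shift along the tool's x, y, z in m, a list of three; "turn": the turn, a rotation vector about the tool's x, y, z in degrees, a list of three. A call has 1 to 12 rows; each row shifts and turns the commanded pose from where the row before left it, along the tool's axes as they then stand; what a row does not reach is not made up. A row lasts 1/12 s, in which the tool goes at most 41.7 mm and 7.16 degrees, less where a joint would pass 70% of its speed; a pose out of reach is approached as far as the arm can. A call is refused whole if a number of a shift passes 0.0417 or a number of a turn 7.16, either way. A call with a gripper value outside its range is refused whole. OPENING is the opening, from 0 (shut) to 1 (fully open), set as the call begins (- or left out, the last holds). The fingers move at their own pace and stop on an object; FORCE is the grip in N (left out, the last holds). Time passes only in rows, so rows that do not move let the fingers close. It gives the time, the measured TCP pose, the force, the opening and the grip force at its end, in the units of the state.
- ctrl.get_obs(): the state, without advancing time (a new reading comes with each control period).
- ctrl.camera(name): name is "side" or "top"; returns the picture (480x640x3 uint8, red, green, blue); there is no depth.
- ctrl.camera_model(name): a dict with "fx", "fy", "cx", "cy" (pixels), "view" (4x4, takes a point from world to camera coordinates). Camera axes: x right, y down, z forward; pixel columns grow to the right and rows downward; lengths in mm; the calibration is good to about 2 mm. A picture is of the moment at which its call begins. camera_model takes no time and is no camera call.
- ctrl.job_done(): hands the job in; it is judged then, once.
The state is a dict: "time": time; "qpos": joint angles; "dq": joint speeds; "tau": joint torques, N m; "position": TCP position; "tool_rot": TCP orientation; "force": force on the tool from outside, world axes, zero at the start; "wrist_torque": the same for the moment, N m; "grip_width": finger opening in mm; "finger_force": force on a finger pad.
Only numpy, scipy, OpenCV 4.12 (cv2) and the standard library are available. Lean on these libraries where they do the work, as an engineer would, in place of code of your own. Each camera call takes 0.05 s, during which the arm holds its last target. There are 200 camera calls.

### The job

Get the stub of wooden curtain pole ready for sawing: push it from the side with the fingertips so that it rolls over the desk, up the ramp of the sawing cradle and down into its V groove. Swing the cradle's flip stop fully down across the groove and slide the pole lengthwise along the groove until its end is snug against the stop. Never pinch or lift the pole, push gently, and leave the other things on the desk where they are.

Things in the scene. Friction and masses are not known exactly. Their poses are not given: they have to be found in the camera images.
- pole: Stub of round pale wooden curtain pole lying on the desk between robot and cradle: 50 mm diameter, 170 mm long, solid, flat ends, smooth, about 0.2 kg; it rolls freely. Origin mid-length on its axis, 25 mm above the desk at the start; y runs along the pole (x and z turn as it rolls). It starts within 0.25 rad of the groove's direction, 12 to 40 mm further along cradle +y than pole_home.
- cradle: Pale wooden V-groove sawing cradle, fixed to the desk, 280 mm long (own y), from x = -54 to +43 mm. Origin on the desk below the groove bottom, mid-length; x away from the robot, y left, z up. Ramp from the desk at x = -54 to the crest; groove sides 30 degrees, bottom at x = 0, z = 2; upright fence with saw slot and steel rule at x = 28 to 43, 48 mm high.
- crest (a point): Middle of the ramp's crest, a flat 3 mm wide and 11 mm above the desk, 18 mm to the robot's side of the groove bottom.
- pole_home (a point): Where the pole's origin is when it lies in the groove snug against the lowered stop: cradle frame x = 0, y = -21, z = 31 mm (pole parallel to the groove, top at 56 mm). The lowered stop's face towards the pole is at cradle y = -106 mm.
- stop_pin (a point): Pin on which the flip stop turns, along cradle y, on top of the fence near its right end: cradle frame x = 35.5, y = -113, z = 58 mm.
- flip_stop (a joint): Angle of the aluminium flip stop, rad: 0 = fully down (arm level towards the robot over the groove, top face at z = 63 mm, its plate hanging in the groove to z = 18 mm); 1.57 = arm straight up; starts at 1.75 to 2.0, leaning back away from the robot; limit 2.1. Friction holds it wherever it is left; 1 to 2 N at the tip moves it.
- stop_tip (a point): Point on the flip stop's arm, 45 mm from the pin, middle of its 14 mm width, on the face that is uppermost when down and looks away from the robot when raised: push it there towards the robot, then down. The arm reaches 56 mm from the pin and is 10 mm thick.
- pencil_yellow: yellow pencil lying at the right front, 8x140x8 mm, bystander; origin at the middle of its underside. Leave it alone.
- sharpener: small brass block sharpener, 15x29x13 mm, bystander; origin at the middle of its underside. Leave it alone.
- loupe: small loupe, black over grey, 39 mm dia, 36 mm tall, bystander, at the right; origin at the middle of its underside. Leave it alone.
- eraser: eraser in a paper sleeve, 23x52x14 mm, bystander; origin at the middle of its underside. Leave it alone.
- white_lid_jar: small grey jar with wide white lid, 50 mm dia, 60 mm tall, bystander, at the left; origin at the middle of its underside. Leave it alone.

How it is judged:
By the outcome, as a careful person would: the job done as asked, in the order asked, and still so for the second after the job is handed in, with the robot touching nothing.
It also fails if it takes over 61 s, if anything falls off the work surface, if the arm or the gripper's body presses on something with over 40 N, if the wrist force passes 120 N, or if a joint passes its speed limit or range.

## Working session

There is one attempt and no reset: what is moved stays moved. The work goes in short steps, Python scripts to look and compute and a shell command to move; the robot and the scene stay as the last step left them, time stands still between calls to the robot, and variables do not carry over. Pictures are saved under pics/ and viewed, at most 10 in all, crops included, and the job is handed in when it is done.

```bash
mkdir -p pics; python3 - <<'E'
from bench import ctrl
import cv2,numpy as np
for n in("top","side"):
    cv2.imwrite(f"pics/{n}0.png",ctrl.camera(n)[:,:,::-1])
    m=ctrl.camera_model(n);print(n,m["fx"],m["fy"],m["cx"],m["cy"],np.round(m["view"],3).tolist())
o=ctrl.get_obs();print(o["time"],o["position"],o["tool_rot"],o["force"],o["grip_width"])
E
```

```text
top 526.5111465935929 526.5111465935929 318.4205607381923 234.19613979064815 [[0.027, -1.0, 0.005, 129.454], [-0.992, -0.027, -0.123, 560.265], [0.123, -0.002, -0.992, 1087.665], [0.0, 0.0, 0.0, 1.0]]
side 491.6992441792856 491.6992441792856 323.49561642621995 236.91704580561805 [[0.914, -0.405, 0.014, -457.807], [-0.239, -0.567, -0.788, 291.734], [0.327, 0.717, -0.615, 645.561], [0.0, 0.0, 0.0, 1.0]]
0.1 [ 152.99240584 -501.81894849  230.80365022] [-5.72422216e-04  9.89083570e-01  1.47354554e-01 -6.23053278e-08] [0.38442548 0.63721316 0.25651936] 85.60145692152267
```

View pics/top0.png

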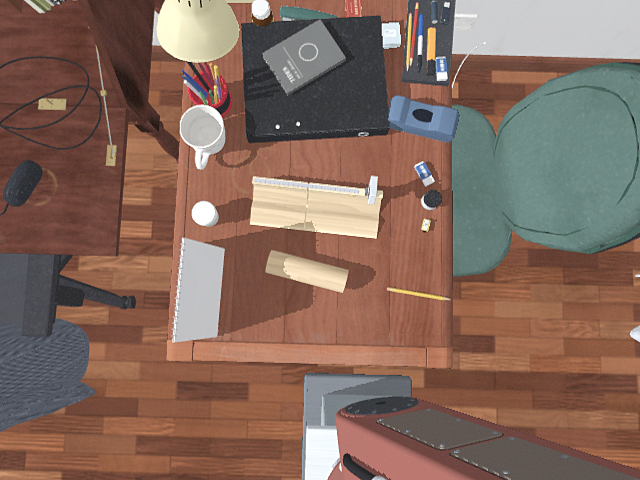

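View pics/side0.png

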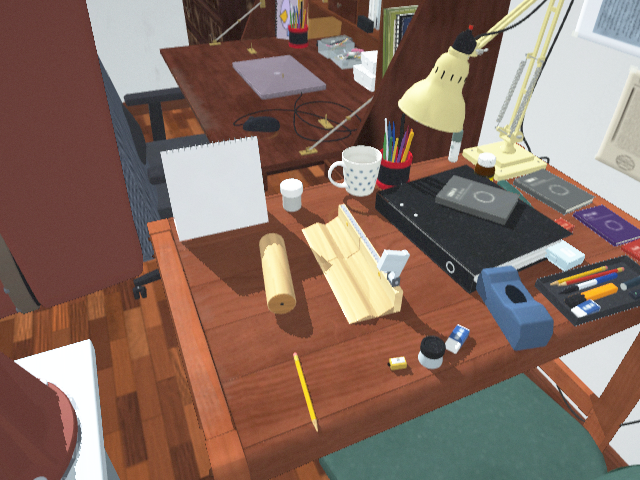

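The top view shows the cradle at about (250–383, 178–237), the pole at about (307, 271) and tilted, and the raised stop at about (373, 190). The side view confirms the same layout.

```bash
cat > h.py <<'E'
from bench import ctrl
import cv2,numpy as np
def ray(n,uv,z):
    m=ctrl.camera_model(n);V=np.array(m["view"]);R,t=V[:3,:3],V[:3,3]
    d=R.T@np.array([(uv[0]-m["cx"])/m["fx"],(uv[1]-m["cy"])/m["fy"],1]);c=-R.T@t
    return c+d*(z-c[2])/d[2]
def proj(n,p):
    m=ctrl.camera_model(n);V=np.array(m["view"]);q=V[:3,:3]@np.array(p)+V[:3,3]
    return np.array([m["fx"]*q[0]/q[2]+m["cx"],m["fy"]*q[1]/q[2]+m["cy"]])
def wood(im):
    hsv=cv2.cvtColor(im,cv2.COLOR_RGB2HSV)
    return cv2.inRange(hsv,(12,40,130),(30,150,255))
E
python3 - <<'E'
from h import *
im=ctrl.camera("top")
k=wood(im);k[:150]=0;k[310:]=0;k[:,:235]=0;k[:,395:]=0
cs,_=cv2.findContours(k,cv2.RETR_EXTERNAL,cv2.CHAIN_APPROX_NONE)
for c in sorted(cs,key=cv2.contourArea)[-2:]:
    b=cv2.boxPoints(cv2.minAreaRect(c));print(cv2.contourArea(c),b.round(1).tolist())
    print(cv2.approxPolyDP(c,4,True)[:,0].tolist())
    for z in(0,25,48):print(z,[ray("top",p,z)[:2].round(1).tolist() for p in b])
    # lower edge fit
    pts=c[:,0];lo=np.array([(u,pts[pts[:,0]==u,1].max()) for u in range(pts[:,0].min()+6,pts[:,0].max()-5)])
    f=np.polyfit(lo[:,0],lo[:,1],1);print("lower edge",f, [ray("top",(u,f[0]*u+f[1]),0)[:2].round(1).tolist() for u in(255,375)])
s=ctrl.camera("top")[160:310,230:400];cv2.imwrite("pics/c1.png",cv2.resize(s[:,:,::-1],None,fx=4,fy=4,interpolation=cv2.INTER_CUBIC)[:600,:680])
s=ctrl.camera("side")[190:340,240:420];cv2.imwrite("pics/c2.png",cv2.resize(s[:,:,::-1],None,fx=4,fy=4,interpolation=cv2.INTER_CUBIC))
E
```

```text
1871.5 [[263.79998779296875, 271.8999938964844], [270.0, 248.3000030517578], [349.1000061035156, 269.3999938964844], [342.8999938964844, 293.0]]
[[270, 251], [266, 272], [343, 291], [347, 269]]
0 [[475.0, 261.1], [526.7, 249.4], [485.3, 75.4], [434.0, 88.0]]
25 [[473.8, 258.6], [524.4, 247.2], [483.8, 77.0], [433.7, 89.3]]
48 [[472.7, 256.3], [522.2, 245.1], [482.5, 78.4], [433.4, 90.5]]
lower edge [  0.26543508 201.40803803] [[480.5, 280.4], [418.7, 18.2]]
5048.0 [[246.6999969482422, 223.8000030517578], [252.1999969482422, 175.1999969482422], [382.79998779296875, 189.89999389648438], [377.29998779296875, 238.5]]
[[252, 177], [307, 182], [253, 176], [250, 222], [376, 238], [382, 190], [377, 190], [373, 205], [366, 202], [364, 188], [309, 182], [363, 188], [354, 195], [255, 183]]
0 [[579.5, 302.7], [689.0, 295.2], [663.7, 4.2], [554.8, 14.9]]
25 [[576.0, 299.3], [683.1, 292.0], [658.4, 7.3], [551.8, 17.8]]
48 [[572.8, 296.2], [677.7, 289.0], [653.5, 10.1], [549.1, 20.4]]
lower edge [1.02079664e-01 1.97437041e+02] [[580.8, 284.5], [560.8, 20.1]]
```

View pics/c1.png

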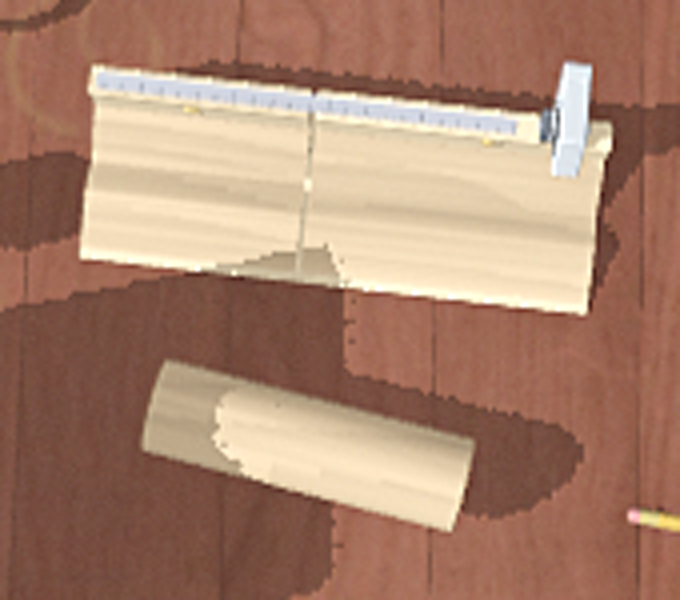

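View pics/c2.png

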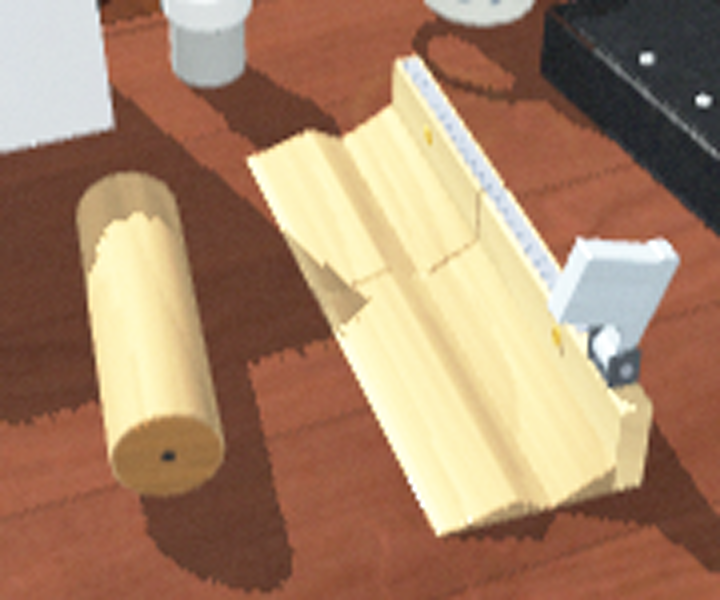

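The top crop shows the cradle's front corners at about (250, 224.5) and (376.8, 238.3). The fence's top-back corners are at (253, 176.5) and (383, 190.8). The stop leans back at crop (572, 118), and the side view agrees.

```bash
python3 - <<'E'
from h import *
C=[(250,224.5,0,-54,140),(376.8,238.3,0,-54,-140),(253,176.5,48,43,140),(383,190.8,48,43,-140)]
S=[(240+248/4,190+157/4,0,-54,140),(240+438/4,190+535/4,0,-54,-140)]
W=[];L=[]
for n,l in(("top",C),("side",S)):
    for u,v,z,x,y in l:
        p=ray(n,(u,v),z);print(n,p.round(1),(x,y));W.append(p[:2]);L.append((x,y))
def fit(W,L):
    W=np.array(W);L=np.array(L,float);w=(W-W.mean(0))@[1,-1j*-1];l=(L-L.mean(0))@[1,1j]
    a=np.angle((w*l.conj()).sum());R=np.array([[np.cos(a),-np.sin(a)],[np.sin(a),np.cos(a)]])
    o=W.mean(0)-R@L.mean(0);return a,o,(W-(L@R.T+o)).round(1)
a,o,r=fit(W,L);print("cradle",a,np.degrees(a),o,r.tolist())
a4,o4,_=fit(W[:4],L[:4]);print("top only",a4,o4)
R=np.array([[np.cos(a),-np.sin(a)],[np.sin(a),np.cos(a)]])
k=wood(ctrl.camera("top"));k[:244]=0;k[310:]=0;k[:,:255]=0;k[:,360:]=0
c=max(cv2.findContours(k,0,1)[0],key=cv2.contourArea)
b=cv2.boxPoints(cv2.minAreaRect(c));p=[ray("top",q,25)[:2] for q in b]
e1=(p[0]+p[1])/2;e2=(p[2]+p[3])/2;print("pole",e1,e2,np.linalg.norm(e1-e2),(e1+e2)/2)
d=e1-e2;th=np.arctan2(-d[0],d[1]);print("pole yaw",th,"rel",th-a,"in cradle",R.T@((e1+e2)/2-o), "len edges",np.linalg.norm(p[0]-p[1]))
# side end disc centre
print("side end disc at z25",ray("side",(240+168/4,190+456/4),25), proj("side",[*e2,25]))
for nm,q in dict(home=(0,-21),pin=(35.5,-113),rend=(0,-106)).items():print(nm,R@np.array(q)+o)
for ang in(1.75,1.9,2.0):
    q=np.array([35.5-45*np.cos(ang),-113]);P=[*(R@q+o),58+45*np.sin(ang)];print(ang,P,proj("top",P),proj("side",P))
E
```

```text
top [578.2 295.4   0. ] (-54, 140)
top [555.2  16.1   0. ] (-54, -140)
top [674.9 287.2  48. ] (43, 140)
top [651.6   9.7  48. ] (43, -140)
side [582.5 297.7   0. ] (-54, 140)
side [557.3  17.7   0. ] (-54, -140)
cradle -0.08540443298871837 -4.893313561961422 [621.53156375 152.11670558] [[-1.5, -0.8], [-0.6, -1.2], [-1.4, -0.7], [-0.8, 0.7], [2.8, 1.5], [1.5, 0.5]]
top only -0.08214791817694139 [620.46461836 151.64510796]
pole [499.09192926 253.16829295] [459.00248426  83.11364794] 174.71618668211752 [479.04720676 168.14097045]
pole yaw -0.23151736745360188 rel -0.1461129344648835 in cradle [-143.3319184     3.81185247] len edges 52.04683530096004
side end disc at z25 [459.82647066  83.59273108  25.        ] [281.64234803 304.3233526 ]
home [619.74025013 131.19324517]
pin [647.2632021   36.50038844]
rend [612.48969499  46.50304827]
1.75 [np.float64(655.2550398568585), np.float64(35.81618575498756), np.float64(102.27936760932715)] [373.52932936 183.19376635] [400.09256786 257.33015476]
1.9 [np.float64(661.7582087808535), np.float64(35.259432003140375), np.float64(100.58350394593364)] [373.75606964 180.24464508] [403.49641915 257.31971654]
2.0 [np.float64(665.9215560793249), np.float64(34.902996662807425), np.float64(98.91838420715567)] [373.86934358 178.42870893] [405.62331518 257.57557723]
```

Everything agrees: cradle origin about (621, 152) with yaw −0.085, and pole about (479, 168) with yaw −0.23. I'll sweep the arm round and turn the tool so its closing axis lies along the pole.

```bash
python3 -m pendant '{"translation":[[0.0366,-0.0013,0],[0.0366,-0.0013,0],[0.0366,-0.0013,0],[0.0366,-0.0013,0],[0.0366,-0.0013,0],[0.0366,-0.0013,0],[0.0366,-0.0013,0],[0.0366,-0.0013,0],[0.0366,-0.0013,0],[0.0366,-0.0013,0],[0.0366,-0.0013,0],[0.0366,-0.0013,0]],"turn":[[0,0,-4],[0,0,-4],[0,0,-4],[0,0,-4],[0,0,-4],[0,0,-4],[0,0,-4],[0,0,-4],[0,0,-4],[0,0,-4],[0,0,-4],[0,0,-4]]}' 0.5
python3 -m pendant '{"translation":[[0.0366,-0.0013,0],[0.0366,-0.0013,0],[0.0366,-0.0013,0],[0.0366,-0.0013,0],[0.0366,-0.0013,0],[0.0366,-0.0013,0],[0.0366,-0.0013,0],[0.0366,-0.0013,0],[0.0366,-0.0013,0],[0.0366,-0.0013,0],[0.0366,-0.0013,0],[0.0366,-0.0013,0]],"turn":[[0,0,-4],[0,0,-4],[0,0,-4],[0,0,-4],[0,0,-4],[0,0,-4],[0,0,-4],[0,0,-4],[0,0,-4],[0,0,-4],[0,0,-4],[0,0,-4]]}'
python3 -m pendant '{"translation":[[0,0,0],[0,0,0],[0,0,0],[0,0,0],[0,0,0],[0,0,0],[0,0,0],[0,0,0],[0,0,0]],"turn":[[0,0,-6.7],[0,0,-6.7],[0,0,-6.7],[0,0,-6.7],[0,0,-6.7],[0,0,-6.7],[0,0,-6.7],[0,0,-6.7],[0,0,0]]}'
cat >>h.py <<'E'
from scipy.spatial.transform import Rotation as Ro
def to(p):
    "remaining shift in tool axes (mm) to world point p"
    o=ctrl.get_obs();w,x,y,z=o["tool_rot"];R=Ro.from_quat([x,y,z,w]).as_matrix()
    print("t",round(o["time"],2),"tcp",np.round(o["position"],1),"tool x yaw deg",np.degrees(np.arctan2(R[1,0],R[0,0])).round(2),"z",R[:,2].round(3),"q",np.round(o["qpos"],2),"F",np.round(o["force"],1),"w",o["grip_width"])
    return (R.T@(np.array(p)-o["position"])).round(1)
E
python3 -c "
from h import *
print(to([424.5,181,12]))"
```

```text
time: 1.3
position: [476.3, -220.8, 231.2]
tool_rot: [0.0, 0.843, 0.538, 0.0]
force: [0.9, -0.5, -0.3]
grip_width: 43.0
finger_force: 0.0
time: 2.3
position: [482.4, 206.2, 231.2]
tool_rot: [0.0, 0.551, 0.835, 0.0]
force: [1.1, 0.6, 0.8]
grip_width: 42.8
finger_force: 0.0
time: 3.05
position: [482.8, 204.5, 231.3]
tool_rot: [-0.0, 0.114, 0.993, -0.0]
force: [0.2, 0.3, -0.8]
grip_width: 43.0
finger_force: 0.0
t 3.05 tcp [482.8 204.5 231.3] tool x yaw deg 166.86 z [-0.  0. -1.] q [ 0.26  0.29 -0.16  1.13  0.    0.49] F [ 0.2  0.3 -0.8] w 43.04843852743404
[ 51.4 -36.1 219.3]
```

```bash
python3 -m pendant '{"translation":[[0.026,-0.018,0],[0.026,-0.018,0.02],[0,0,0.038],[0,0,0.038],[0,0,0.038],[0,0,0.038],[0,0,0.028],[0,0,0.014],[0,0,0.005],[0,0,0]],"turn":[[0,0,0],[0,0,0],[0,0,0],[0,0,0],[0,0,0],[0,0,0],[0,0,0],[0,0,0],[0,0,0],[0,0,0]]}'
python3 -c "
from h import *
print(to([424.5,181,12]))
a=ctrl.camera('side')[150:400,180:430];b=ctrl.camera('top')[150:400,200:450]
cv2.imwrite('pics/a1.png',cv2.resize(np.hstack([a,b])[:,:,::-1],(800,400)))"
```

```text
time: 3.88
position: [423.1, 181.3, 11.5]
tool_rot: [-0.001, 0.118, 0.993, -0.0]
force: [0.0, -0.7, 0.3]
grip_width: 42.8
finger_force: 0.0
t 3.88 tcp [423.1 181.3  11.5] tool x yaw deg 166.39 z [-0.002 -0.    -1.   ] q [ 0.25  0.43 -0.62  0.52  0.    0.48] F [ 0.  -0.7  0.3] w 42.79492874020893
[-1.4 -0.  -0.5]
```

View pics/a1.png

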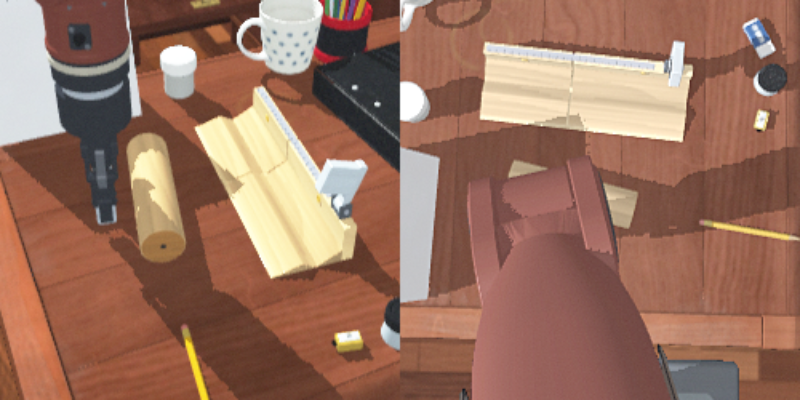

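The side view shows the fingertips about 20 mm behind the pole and parallel to it. I'll roll it now, slowing down around contact.

```bash
python3 -m pendant '{"translation":[[-0.005,0,0],[-0.005,0,0],[-0.004,0,0],[-0.002,0,0],[-0.002,0,0],[-0.002,0,0],[-0.002,0,0],[-0.002,0,0],[-0.003,0,0],[-0.003,0,0],[-0.003,0,0],[-0.003,0,0]],"turn":[[0,0,0],[0,0,0],[0,0,0],[0,0,0],[0,0,0],[0,0,0],[0,0,0],[0,0,0],[0,0,0],[0,0,-0.4],[0,0,-0.4],[0,0,-0.4]]}'
python3 -c "
from h import *
ctrl_im=ctrl.camera('side');o=ctrl.get_obs()
R=np.array([[.99635,.0853],[-.0853,.99635]])
print(R.T@(o['position'][:2]-[621.5,152.1]),o['force'])
cv2.imwrite('pics/a2.png',cv2.resize(ctrl_im[150:350,180:430,::-1],(500,400)))"
```

```text
time: 4.98
position: [459.3, 173.2, 12.3]
tool_rot: [0.0, 0.106, 0.994, 0.0]
force: [-0.9, -0.3, 0.8]
grip_width: 42.9
finger_force: 0.0
[-162.76407999    7.14335737] [ 0.46278272 -0.13621824  0.1163329 ]
```

View pics/a2.png

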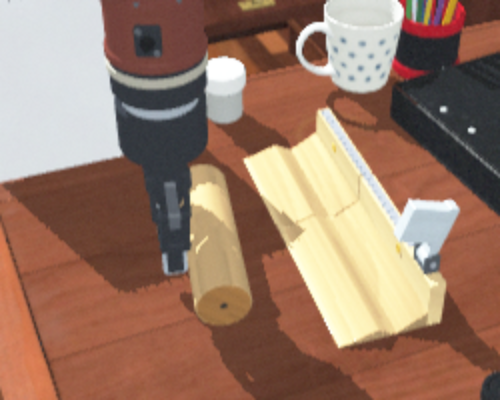

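The side view shows the pole touching the fingers and rolling evenly. I'll continue.

```bash
python3 -m pendant '{"translation":[[-0.0035,0,0],[-0.0035,0,0],[-0.0035,0,0],[-0.0035,0,0],[-0.0035,0,0],[-0.0035,0,0],[-0.0035,0,0],[-0.0035,0,0],[-0.0035,0,0],[-0.0035,0,0],[-0.0035,0,0],[-0.0035,0,0]],"turn":[[0,0,-0.4],[0,0,-0.4],[0,0,-0.4],[0,0,-0.4],[0,0,-0.4],[0,0,-0.4],[0,0,-0.4],[0,0,-0.4],[0,0,-0.4],[0,0,-0.4],[0,0,-0.4],[0,0,-0.4]]}'
python3 -m pendant '{"translation":[[-0.0035,0,0],[-0.0035,0,0],[-0.0035,0,0],[-0.0035,0,0],[-0.0035,0,0],[-0.0035,0,0],[-0.003,0,0],[-0.003,0,0],[-0.003,0,0],[-0.003,0,0],[-0.003,0,0],[-0.003,0,0]],"turn":[[0,0,-0.4],[0,0,-0.4],[0,0,-0.4],[0,0,-0.4],[0,0,-0.4],[0,0,0],[0,0,0],[0,0,0],[0,0,0],[0,0,0],[0,0,0],[0,0,0]]}'
python3 -c "
from h import *
ctrl_im=ctrl.camera('side');print(to([0,0,0]));o=ctrl.get_obs()
R=np.array([[.99635,.0853],[-.0853,.99635]])
print(R.T@(o['position'][:2]-[621.5,152.1]),o['force'])
cv2.imwrite('pics/a3.png',cv2.resize(ctrl_im[150:350,180:430,::-1],(500,400)))"
```

```text
time: 6.03
position: [500.6, 165.9, 12.3]
tool_rot: [-0.0, 0.065, 0.998, -0.0]
force: [-0.3, 0.4, 0.1]
grip_width: 42.6
finger_force: 0.0
time: 7.03
position: [539.1, 161.8, 12.3]
tool_rot: [-0.0, 0.048, 0.999, -0.0]
force: [-1.4, -0.6, 0.5]
grip_width: 42.7
finger_force: 1.0
t 7.08 tcp [539.8 161.8  12.3] tool x yaw deg 174.54 z [ 0. -0. -1.] q [ 0.16  0.57 -0.34  0.65 -0.    0.26] F [ 0.3 -0.1 -0.7] w 42.79922042236529
[ 522.  -212.4   12.1]
[-82.18275598   2.67365062] [ 0.34342971 -0.14063574 -0.65009116]
```

View pics/a3.png

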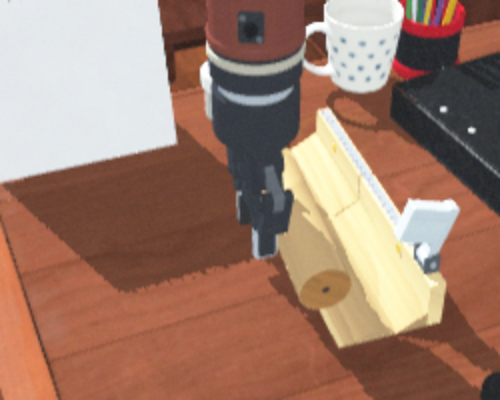

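The pole is on the ramp. I'll push it over the crest gently.

```bash
python3 -m pendant '{"translation":[[-0.003,0,0],[-0.003,0,0],[-0.003,0,0],[-0.003,0,0],[-0.003,0,0],[-0.003,0,0],[-0.003,0,0],[-0.003,0,0],[-0.0025,0,0],[-0.0025,0,0],[-0.0025,0,0],[-0.0025,0,0]],"turn":[[0,0,0],[0,0,0],[0,0,0],[0,0,0],[0,0,0],[0,0,0],[0,0,0],[0,0,0],[0,0,0],[0,0,0],[0,0,0],[0,0,0]]}'
python3 -c "
from h import *
ctrl_im=ctrl.camera('side');o=ctrl.get_obs()
R=np.array([[.99635,.0853],[-.0853,.99635]])
print(R.T@(o['position'][:2]-[621.5,152.1]),o['force'])
cv2.imwrite('pics/a4.png',cv2.resize(ctrl_im[150:350,180:430,::-1],(500,400)))"
```

```text
time: 8.08
position: [573.3, 158.6, 12.3]
tool_rot: [0.0, 0.048, 0.999, 0.0]
force: [-0.8, 0.3, 0.4]
grip_width: 42.7
finger_force: 0.0
[-48.08349787   2.37945137] [ 0.90069746 -0.92499515  0.54585044]
```

View pics/a4.png

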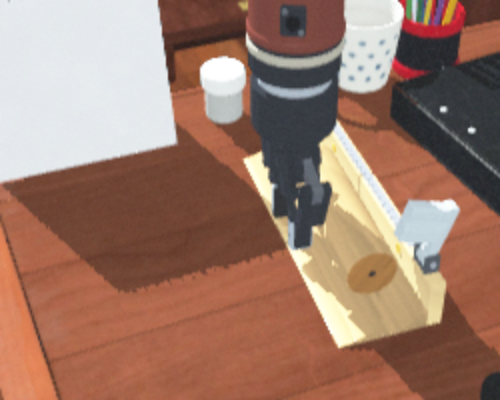

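The pole appears to have dropped into the groove. I'll back off, rise, shut the fingers and check the pole numerically.

```bash
python3 -m pendant '{"translation":[[0.008,0,0],[0.015,0,-0.02],[0.01,0,-0.035],[0,0,-0.038],[0,0,-0.038],[0,0,-0.02],[0,0,0]],"turn":[[0,0,0],[0,0,0],[0,0,0],[0,0,0],[0,0,0],[0,0,0],[0,0,0]]}'
python3 -m pendant '{"translation":[[0,0,0]],"turn":[[0,0,-0.5]]}' 0
cat >>h.py <<'E'
RC=np.array([[.99635,.0853,0],[-.0853,.99635,0],[0,0,1]]);OC=np.array([621.5,152.1,0])
def c2w(p): return RC@np.array(p,float)+OC
def w2c(p): return (RC.T@(np.array(p)-OC)).round(1)
E
python3 -c "
from h import *
print('goal above-behind',to(c2w([90,-113,165])), w2c(ctrl.get_obs()['position']))
im=ctrl.camera('side');hsv=cv2.cvtColor(im,cv2.COLOR_RGB2HSV)
# dark hole / end disc: wood darker brown
g=cv2.inRange(hsv,(10,100,120),(22,190,215));g[:260]=0;g[320:]=0;g[:,:330]=0;g[:,400:]=0
c=max(cv2.findContours(g,0,1)[0],key=cv2.contourArea);e=cv2.fitEllipse(c);print(e,cv2.contourArea(c))
for z in(31,36):print(z,w2c(ray('side',e[0],z)))
print('hole by eye',w2c(ray('side',(366,286.5),31)),'expected home px',proj('side',c2w([0,-106,31])))
"
```

```text
time: 8.72
position: [542.1, 162.4, 168.3]
tool_rot: [0.004, 0.047, 0.999, 0.001]
force: [0.3, 0.1, 0.0]
grip_width: 42.9
finger_force: 0.0
time: 8.8
position: [540.2, 162.0, 164.4]
tool_rot: [0.001, 0.043, 0.999, 0.0]
force: [-1.0, 0.7, -0.9]
grip_width: 31.9
finger_force: 0.0
t 8.8 tcp [540.2 162.  164.4] tool x yaw deg 175.07 z [ 0.002  0.    -1.   ] q [ 0.16  0.41 -0.17  1.    0.    0.25] F [-1.   0.7 -0.9] w 31.94437472137869
goal above-behind [-171.9 -115.8   -0.3] [-81.8   2.9 164.4]
((369.5769348144531, 287.61846923828125), (18.66766929626465, 26.914382934570312), 63.19764709472656) 373.5
31 [  0.4 -97.3  31. ]
36 [  -2. -102.   36.]
hole by eye [ -4.5 -92.8  31. ] expected home px [371.3418013  290.93773815]
```

The pole is in the groove (x about 0) with its end at y about −97, roughly 9 mm from where the stop will be. Next I go behind the stop.

```bash
python3 -m pendant '{"translation":[[-0.029,-0.0193,0],[-0.029,-0.0193,0],[-0.029,-0.0193,0],[-0.029,-0.0193,0],[-0.029,-0.0193,0],[-0.027,-0.0193,0],[0,0,0],[0,0,0.025],[0,0,0.025],[0,0,0.018],[0,0,0],[0,0,0]],"turn":[[0,0,0],[0,0,0],[0,0,0],[0,0,0],[0,0,0],[0,0,0],[0,0,0],[0,0,0],[0,0,0],[0,0,0],[0,0,0],[0,0,0]]}'
python3 -c "
from h import *
print(to(c2w([90,-113,95])), w2c(ctrl.get_obs()['position']))
cv2.imwrite('pics/b1.png',cv2.resize(ctrl.camera('side')[150:350,250:500,::-1],(750,600)))"
```

```text
time: 9.85
position: [699.5, 31.8, 93.2]
tool_rot: [-0.002, 0.043, 0.999, 0.0]
force: [1.2, -0.5, -0.1]
grip_width: 0.3
finger_force: 0.0
t 9.85 tcp [699.5  31.8  93.2] tool x yaw deg 175.06 z [-0.004  0.    -1.   ] q [-0.06  0.72  0.19  1.04  0.    0.03] F [ 1.2 -0.5 -0.1] w 0.34063140327184904
[-2.   0.2 -1.8] [  88.  -113.2   93.2]
```

View pics/b1.png

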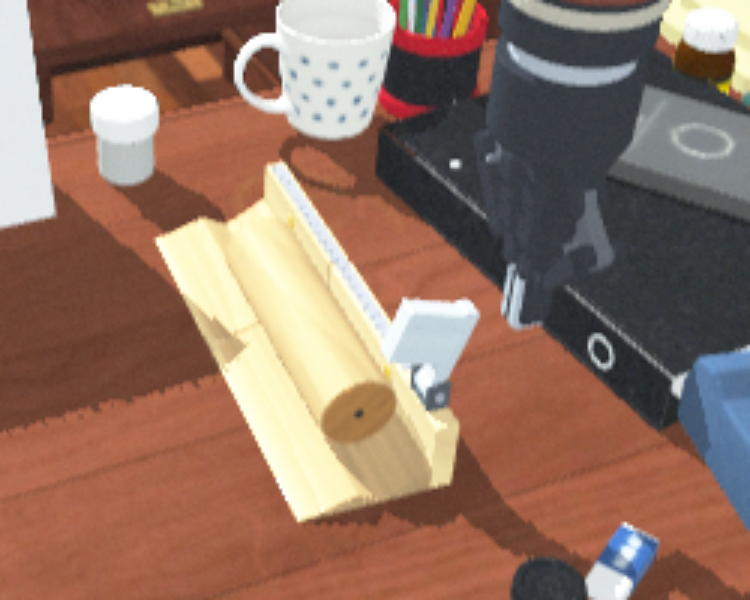

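The view shows the pole seated in the groove, the fingers behind the stop and a clear path. I'll swing the stop along its arc.

```bash
python3 -m pendant '{"translation":[[-0.004,0,-0.004],[-0.004,0,0],[-0.004,0,0],[-0.004,0,0],[-0.004,0,0],[-0.004,0,0],[-0.004,0,0],[-0.004,0,0],[-0.004,0,0],[-0.004,0,0],[-0.004,0,0],[-0.003,0,0]],"turn":[[0,0,0],[0,0,0],[0,0,0],[0,0,0],[0,0,0],[0,0,0],[0,0,0],[0,0,0],[0,0,0],[0,0,0],[0,0,0],[0,0,0]]}'
python3 -m pendant '{"translation":[[-0.0034,0,0.0007],[-0.0034,0,0.0007],[-0.0034,0,0.0007],[-0.003,0,0.0017],[-0.003,0,0.0017],[-0.003,0,0.0017],[-0.0024,0,0.0025],[-0.0024,0,0.0025],[-0.0024,0,0.0025],[-0.0017,0,0.003],[-0.0017,0,0.003],[-0.0017,0,0.003]],"turn":[[0,0,0],[0,0,0],[0,0,0],[0,0,0],[0,0,0],[0,0,0],[0,0,0],[0,0,0],[0,0,0],[0,0,0],[0,0,0],[0,0,0]]}'
python3 -m pendant '{"translation":[[-0.0007,0,0.003],[-0.0007,0,0.003],[-0.0007,0,0.002],[-0.0007,0,0.001],[0,0,0]],"turn":[[0,0,0],[0,0,0],[0,0,0],[0,0,0],[0,0,0]]}'
python3 -c "
from h import *
print(to(c2w([6.5,-113,63])), w2c(ctrl.get_obs()['position']))"
```

```text
time: 10.9
position: [748.7, 27.4, 99.3]
tool_rot: [0.0, 0.043, 0.999, 0.0]
force: [-0.0, -0.4, -0.5]
grip_width: 0.2
finger_force: 0.0
time: 11.9
position: [779.7, 24.7, 75.2]
tool_rot: [-0.0, 0.043, 0.999, 0.0]
force: [-0.8, 0.0, 1.2]
grip_width: -0.0
finger_force: 0.0
time: 12.32
position: [782.3, 24.5, 66.3]
tool_rot: [-0.0, 0.043, 0.999, 0.0]
force: [-0.3, -0.3, 0.2]
grip_width: 0.1
finger_force: 0.0
t 12.32 tcp [782.3  24.5  66.3] tool x yaw deg 175.05 z [-0.  0. -1.] q [-0.06  0.91  0.49  1.16  0.    0.02] F [-0.3 -0.3  0.2] w 0.145227592697883
[164.6   0.2   3.3] [ 171.1 -113.4   66.3]
```

I had the sign wrong: tool −x points away from the robot, so the fingers went out over the box. Force stayed near zero, so they touched nothing. I'll rise, come back, and redo the push with +x.

```bash
python3 -m pendant '{"translation":[[0,0,-0.016],[0,0,-0.016],[0.015,0,0],[0.02,0,0],[0.02,0,0],[0.02,0,0],[0.008,0,0],[0,0,0]],"turn":[[0,0,0],[0,0,0],[0,0,0],[0,0,0],[0,0,0],[0,0,0],[0,0,0],[0,0,0]]}'
python3 -c "
from h import *
print(to(c2w([88,-113,97])), w2c(ctrl.get_obs()['position']))
im=ctrl.camera('side');d=cv2.absdiff(im,cv2.cvtColor(cv2.imread('pics/side0.png'),cv2.COLOR_BGR2RGB)).max(2)>40
print('box front corner area changes',d[240:290,440:480].sum(), d[270:340,490:550].sum())"
```

```text
time: 12.98
position: [698.2, 32.0, 99.4]
tool_rot: [-0.0, 0.043, 0.999, 0.0]
force: [0.9, 0.7, 0.3]
grip_width: 0.1
finger_force: 0.0
t 12.98 tcp [698.2  32.   99.4] tool x yaw deg 175.07 z [-0.001  0.    -1.   ] q [-0.06  0.71  0.18  1.04  0.    0.03] F [0.9 0.7 0.3] w 0.13133859892360572
[-1.3  0.1  2.4] [  86.7 -113.1   99.4]
box front corner area changes 0 0
```

```bash
python3 -m pendant '{"translation":[[0.004,0,0],[0.004,0,0],[0.004,0,0],[0.004,0,0],[0.004,0,0],[0.004,0,0],[0.004,0,0],[0.004,0,0],[0.004,0,0],[0.004,0,0],[0.003,0,0],[0.003,0,0]],"turn":[[0,0,0],[0,0,0],[0,0,0],[0,0,0],[0,0,0],[0,0,0],[0,0,0],[0,0,0],[0,0,0],[0,0,0],[0,0,0],[0,0,0]]}'
python3 -c "
from h import *
print(to(c2w([41,-113,98])), w2c(ctrl.get_obs()['position']))"
```

```text
time: 14.03
position: [653.5, 35.7, 98.6]
tool_rot: [0.0, 0.043, 0.999, -0.0]
force: [1.8, -0.1, -0.6]
grip_width: -0.1
finger_force: 0.4
t 14.03 tcp [653.5  35.7  98.6] tool x yaw deg 175.05 z [ 0. -0. -1.] q [-0.06  0.63  0.02  0.97 -0.    0.03] F [ 1.8 -0.1 -0.6] w -0.13541958783235838
[0.8 0.3 0.6] [  41.8 -113.3   98.6]
```

The contact force is 1.8 N, as expected. I'll follow the arc down.

```bash
python3 -m pendant '{"translation":[[0.0037,0,0.001],[0.0037,0,0.001],[0.0037,0,0.001],[0.003,0,0.0018],[0.003,0,0.0018],[0.003,0,0.0018],[0.0024,0,0.0025],[0.0024,0,0.0025],[0.0024,0,0.0025],[0.0017,0,0.003],[0.0017,0,0.003],[0.0017,0,0.003]],"turn":[[0,0,0],[0,0,0],[0,0,0],[0,0,0],[0,0,0],[0,0,0],[0,0,0],[0,0,0],[0,0,0],[0,0,0],[0,0,0],[0,0,0]]}'
python3 -m pendant '{"translation":[[0.0007,0,0.003],[0.0007,0,0.003],[0.0007,0,0.0025],[0.0007,0,0.001],[0,0,0]],"turn":[[0,0,0],[0,0,0],[0,0,0],[0,0,0],[0,0,0]]}'
python3 -c "
from h import *
print(to(c2w([6.5,-113,63])), w2c(ctrl.get_obs()['position']))"
```

```text
time: 15.03
position: [621.3, 38.5, 73.3]
tool_rot: [-0.0, 0.043, 0.999, -0.0]
force: [-0.6, 0.4, 1.5]
grip_width: 0.5
finger_force: 0.4
time: 15.45
position: [618.6, 38.7, 63.9]
tool_rot: [-0.0, 0.043, 0.999, -0.0]
force: [-0.1, 0.4, 0.7]
grip_width: 0.2
finger_force: 0.0
t 15.45 tcp [618.6  38.7  63.9] tool x yaw deg 175.05 z [-0. -0. -1.] q [-0.06  0.6  -0.13  0.84 -0.    0.03] F [-0.1  0.4  0.7] w 0.1754216728091322
[0.3 0.3 0.9] [   6.8 -113.3   63.9]
```

Now I press down in 0.5 mm steps until the force shows the hard stop.

```bash
python3 -m pendant '{"translation":[[0,0,0.0005],[0,0,0.0005],[0,0,0.0005],[0,0,0]],"turn":[[0,0,0],[0,0,0],[0,0,0],[0,0,0]]}'
python3 -m pendant '{"translation":[[0,0,0.0005],[0,0,0.0005],[0,0,0]],"turn":[[0,0,0],[0,0,0],[0,0,0]]}'
```

```text
time: 15.78
position: [618.8, 38.7, 63.1]
tool_rot: [0.0, 0.043, 0.999, -0.0]
force: [-2.0, -0.0, 3.4]
grip_width: -0.0
finger_force: 1.9
time: 16.03
position: [618.8, 38.7, 62.9]
tool_rot: [0.0, 0.043, 0.999, -0.0]
force: [-5.9, 0.1, 13.7]
grip_width: 0.1
finger_force: 6.5
```

The stop is hard down (13.7 N). I'll go to the pole's left end.

```bash
python3 -m pendant '{"translation":[[0,0,-0.01],[0,0,-0.02],[0,0,-0.02],[0.001,0.037,0],[0.001,0.037,0],[0.001,0.037,0],[0.001,0.037,0],[0.001,0.037,0],[0.002,0.037,0],[0,0,0],[0,0,0]],"turn":[[0,0,0],[0,0,0],[0,0,0],[0,0,0],[0,0,0],[0,0,0],[0,0,0],[0,0,0],[0,0,0],[0,0,0],[0,0,0]]}'
python3 -c "
from h import *
print(to(c2w([0,110,20])), w2c(ctrl.get_obs()['position']))
cv2.imwrite('pics/d1.png',cv2.resize(ctrl.camera('side')[150:350,250:500,::-1],(750,600)))"
```

```text
time: 16.95
position: [630.7, 262.7, 111.7]
tool_rot: [0.0, 0.042, 0.999, 0.0]
force: [0.0, -0.4, -0.2]
grip_width: -0.2
finger_force: 0.0
t 16.95 tcp [630.7 262.7 111.7] tool x yaw deg 175.24 z [ 0.  0. -1.] q [0.29 0.67 0.14 1.04 0.   0.37] F [ 0.  -0.4 -0.2] w -0.17180891214623303
[-0.2 -1.  91.7] [ -0.3 111.  111.7]
```

View pics/d1.png

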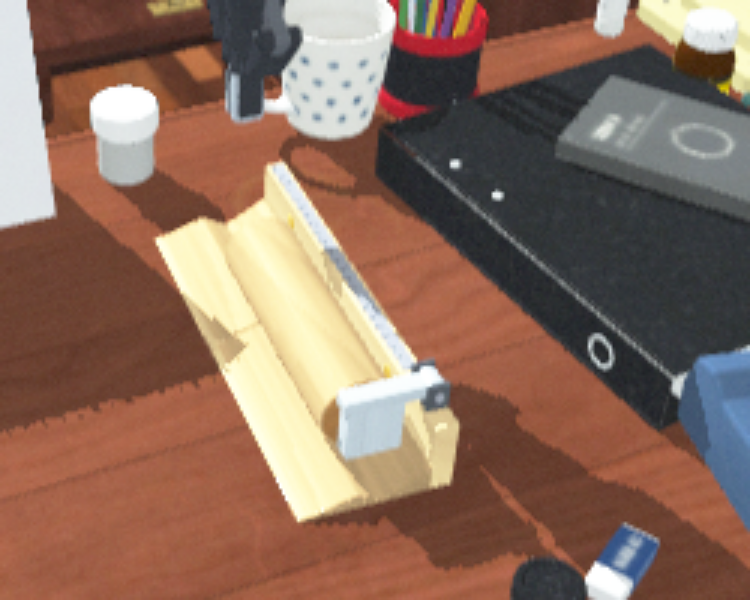

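The stop is level across the groove with its plate hanging in it, and the pole is seated with a small gap to it. I'll lower the fingers at the pole's far end and push along −y.

```bash
python3 -m pendant '{"translation":[[0,0,0.03],[0,0,0.03],[0,0,0.022],[0,0,0.01],[0,-0.003,0],[0,-0.003,0],[0,-0.003,0],[0,-0.002,0],[0,0,0]],"turn":[[0,0,0],[0,0,0],[0,0,0],[0,0,0],[0,0,0],[0,0,0],[0,0,0],[0,0,0],[0,0,0]]}'
python3 -m pendant '{"translation":[[0,-0.002,0],[0,-0.002,0],[0,-0.002,0],[0,-0.002,0],[0,-0.002,0],[0,-0.002,0],[0,-0.002,0]],"turn":[[0,0,0],[0,0,0],[0,0,0],[0,0,0],[0,0,0],[0,0,0],[0,0,0]]}'
python3 -c "
from h import *
print(to(c2w([0,78,20])), w2c(ctrl.get_obs()['position']))"
```

```text
time: 17.75
position: [631.0, 249.0, 21.2]
tool_rot: [0.001, 0.044, 0.999, 0.0]
force: [-0.0, 0.3, -0.5]
grip_width: -0.2
finger_force: 0.0
time: 18.33
position: [628.9, 235.5, 19.7]
tool_rot: [0.0, 0.043, 0.999, 0.0]
force: [0.2, 1.0, -0.4]
grip_width: -0.3
finger_force: 0.5
t 18.33 tcp [628.9 235.5  19.7] tool x yaw deg 175.05 z [ 0.  0. -1.] q [ 0.25  0.73 -0.    0.84  0.    0.34] F [ 0.2  1.  -0.4] w -0.2814819984852761
[ 0.2 -5.7 -0.3] [ 0.2 83.7 19.7]
```

```bash
python3 -m pendant '{"translation":[[0,-0.0015,0],[0,-0.0015,0],[0,-0.001,0],[0,-0.001,0]],"turn":[[0,0,0],[0,0,0],[0,0,0],[0,0,0]]}'
python3 -c "
from h import *
to([0,0,0]);print(w2c(ctrl.get_obs()['position']))"
python3 -m pendant '{"translation":[[0,-0.0007,0],[0,-0.0007,0],[0,-0.0007,0]],"turn":[[0,0,0],[0,0,0],[0,0,0]]}'
python3 -c "
from h import *
to([0,0,0]);print(w2c(ctrl.get_obs()['position']))
im=ctrl.camera('top');cv2.imwrite('pics/e1.png',im[:,:,::-1])"
```

```text
time: 18.67
position: [628.5, 231.0, 19.8]
tool_rot: [0.0, 0.043, 0.999, 0.001]
force: [0.2, 7.0, 0.2]
grip_width: -0.0
finger_force: 3.3
t 18.67 tcp [628.5 231.   19.8] tool x yaw deg 175.06 z [ 0.     0.001 -1.   ] q [ 0.24  0.73 -0.01  0.83  0.    0.33] F [0.2 7.  0.2] w -0.00019628521217155749
[ 0.2 79.2 19.8]
time: 18.92
position: [628.5, 230.9, 20.0]
tool_rot: [0.0, 0.042, 0.999, 0.002]
force: [1.0, 13.4, 0.1]
grip_width: 0.2
finger_force: 6.9
t 18.92 tcp [628.5 230.9  20. ] tool x yaw deg 175.13 z [ 0.001  0.004 -1.   ] q [ 0.24  0.73 -0.01  0.83  0.    0.33] F [ 1.  13.4  0.1] w 0.15442137049145352
[ 0.3 79.1 20. ]
```

It stopped dead at y = 79, matching 64 plus the finger half-thickness of about 15, with the force rising, so the pole is snug against the stop. I'll back off, rise and verify.

```bash
python3 -m pendant '{"translation":[[0,0.001,0],[0,0.002,0],[0,0.006,0],[0,0.012,0],[0,0,-0.02],[0,0,-0.035],[0,0,-0.038],[0.03,0,-0.03],[0.04,0,0],[0.04,0,0],[0.04,0,0],[0,0,0]],"turn":[[0,0,0],[0,0,0],[0,0,0],[0,0,0],[0,0,0],[0,0,0],[0,0,0],[0,0,0],[0,0,0],[0,0,0],[0,0,0],[0,0,0]]}'
python3 -m pendant '{"translation":[[0.04,0,0],[0.04,0,0],[0.03,0,0],[0,0,0],[0,0,0],[0,0,0]],"turn":[[0,0,0],[0,0,0],[0,0,0],[0,0,0],[0,0,0],[0,0,0]]}'
python3 - <<'E'
from h import *
s=ctrl.camera("side");s0=cv2.imread("pics/side0.png")[:,:,::-1]
d1=cv2.cvtColor(cv2.resize(cv2.imread("pics/d1.png"),(250,200),interpolation=cv2.INTER_AREA),cv2.COLOR_BGR2RGB)
cr=s[150:350,250:500];g=cv2.absdiff(cr,d1).max(2)>45
st=np.argwhere(g[75:155,80:150]);print("changed px near pole/stop",len(st))
# end-disc colour visible beside the plate (col 355-363,row 280-300)
for v in(276,280,284,288,292):print(v,[tuple(int(c) for c in s[v,u]) for u in range(355,368,3)])
# left end of the pole: brightness profile along the pole's top line in the top view
t=ctrl.camera("top")
for z,lab in((56,"top line"),):
    pr=[(y,int(t[tuple(np.round(proj("top",c2w([0,y,z]))).astype(int)[::-1])].sum())) for y in range(45,95,3)];print(pr)
print("stop: predicted tip px top",proj("top",c2w([-20,-113,63])))
w=cv2.inRange(cv2.cvtColor(t,cv2.COLOR_RGB2HSV),(90,5,150),(125,70,255));w[:170]=0;w[245:]=0;w[:,:355]=0;w[:,385:]=0
c=max(cv2.findContours(w,0,1)[0],key=cv2.contourArea);b=cv2.boxPoints(cv2.minAreaRect(c))
print("stop corners",[w2c(ray("top",q,63)).tolist() for q in b])
# bystanders unchanged
m=cv2.absdiff(s,s0).max(2)>50
print({k:int(m[a:b,c:d].sum()) for k,(a,b,c,d) in dict(pencil=(350,432,285,322),sharp=(352,375,385,410),loupe=(333,372,416,448),eraser=(322,355,445,472),jar=(178,212,278,305)).items()})
E
```

```text
time: 19.97
position: [472.2, 262.3, 141.2]
tool_rot: [-0.004, 0.042, 0.999, -0.001]
force: [0.8, 0.2, -0.6]
grip_width: 0.1
finger_force: 0.0
time: 20.47
position: [372.6, 272.5, 142.7]
tool_rot: [0.001, 0.043, 0.999, 0.0]
force: [0.4, 0.0, 0.6]
grip_width: 0.0
finger_force: 0.0
changed px near pole/stop 179
276 [(254, 246, 193), (254, 248, 202), (254, 249, 201), (254, 246, 193), (250, 234, 175)]
280 [(247, 228, 169), (254, 245, 194), (254, 248, 200), (254, 254, 254), (251, 254, 254)]
284 [(245, 223, 162), (251, 235, 178), (254, 245, 192), (242, 250, 252), (232, 243, 247)]
288 [(235, 206, 148), (247, 226, 168), (210, 168, 115), (223, 235, 240), (191, 206, 216)]
292 [(250, 234, 175), (238, 209, 153), (164, 120, 74), (226, 237, 242), (189, 204, 215)]
[(45, 649), (48, 651), (51, 658), (54, 660), (57, 654), (60, 656), (63, 652), (66, 635), (69, 640), (72, 662), (75, 659), (78, 649), (81, 639), (84, 635), (87, 636), (90, 665), (93, 662)]
stop: predicted tip px top [368.46294571 217.01447549]
stop corners [[-23.7, -100.2, 63.0], [42.4, -105.9, 63.0], [41.0, -123.6, 63.0], [-25.1, -117.8, 63.0]]
{'pencil': 366, 'sharp': 0, 'loupe': 87, 'eraser': 114, 'jar': 0}
```

Stop and pole check out. The pencil, loupe and eraser pixels changed, probably from shadows, so I'll compare their outlines with the start. I'll also measure the pole and stop gap.

```bash
python3 - <<'E'
from h import *
t=ctrl.camera("top");s=ctrl.camera("side");t0=cv2.imread("pics/top0.png")[:,:,::-1];s0=cv2.imread("pics/side0.png")[:,:,::-1]
def cen(im,lo,hi,box):
    a,b,c,d=box;h=cv2.cvtColor(np.ascontiguousarray(im[a:b,c:d]),cv2.COLOR_RGB2HSV);m=cv2.moments(cv2.inRange(h,lo,hi),True)
    return (round(m["m10"]/max(m["m00"],1)+c,1),round(m["m01"]/max(m["m00"],1)+a,1),int(m["m00"]))
for nm,A,B,lo,hi,bx in(("pencil side",s0,s,(20,150,100),(35,255,255),(345,435,280,325)),("pencil top",t0,t,(18,120,90),(35,255,255),(280,305,380,455)),
 ("loupe side",s0,s,(0,0,0),(180,255,50),(330,372,412,452)),("eraser blue side",s0,s,(100,90,40),(130,255,255),(318,358,440,475)),("eraser top",t0,t,(100,80,40),(130,255,255),(155,190,410,440))):
    print(nm,cen(A,lo,hi,bx),cen(B,lo,hi,bx))
# end disc (brown) remaining visible in side: mask bounds
h=cv2.cvtColor(s,cv2.COLOR_RGB2HSV);g=cv2.inRange(h,(10,100,120),(22,190,215));g[260:320,355:372][:]=g[260:320,355:372]
p=np.argwhere(g[275:310,350:375]);print("disc px",len(p),p.min(0)+[275,350],p.max(0)+[275,350])
for y in(-96,-101,-106):
    a=np.linspace(0,2*np.pi,72);q=np.array([proj("side",c2w([25*np.cos(k),y,31+25*np.sin(k)])) for k in a]);print(y,"left edge col",q[:,0].min().round(1),"bottom row",q[:,1].max().round(1))
E
```

```text
pencil side (305.1, 390.0, 293) (305.2, 390.2, 288)
pencil top (418.6, 293.7, 189) (418.6, 293.7, 188)
loupe side (432.0, 351.8, 148) (431.9, 352.7, 130)
eraser blue side (459.5, 334.3, 158) (459.4, 334.4, 159)
eraser top (422.7, 170.9, 102) (422.6, 170.7, 96)
disc px 42 [285 352] [307 365]
-96 left edge col 355.9 bottom row 297.7
-101 left edge col 357.0 bottom row 299.6
-106 left edge col 358.1 bottom row 301.5
```

```bash
python3 -c "
from bench import ctrl
print(ctrl.job_done())"
```

```text
the job is handed in; nothing more can be done
None
```

I handed the job in at about 20 s: the pole is in the groove, pushed lengthwise until it stopped hard against the fully lowered stop, and the desk items show no movement. One wrong-way move took the fingers out over the black box, with no contact force registered.

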